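# Shut the microcentrifuge and start the spin

## Robot

A 6-joint arm with a two-finger parallel gripper is mounted at the origin on the work surface. World frame = base frame: x ahead of the robot, y to its left, z up, the work surface at z = 0. Lengths are in mm, angles in rad, forces in N, time in s.
With the tool pointing down it reaches from about 400 to 925 mm from the base axis. Payload 12.5 kg.
Tool frame: the origin (TCP) lies midway between the tips of the shut fingers; the grasp point (between the pads) lies 19 mm behind it; y points along the fingers, x is the direction in which the jaws open and shut, and the axes are right-handed (so a half turn about y gives the same grasp; the last joint's range is limited). The gripper opens to 95 mm and grips with 3 to 60 N. Pads are 20 mm wide; open, the fingers measure 119 mm over their backs; the gripper's body (75 mm by 180 mm) begins 59 mm behind the grasp point.
Start: joints at [-1.262, 0.491, 1.559, -0, 1.092, -0.106], TCP at [251.904, -572.008, 192.861] pointing down, gripper open.
Joint ranges: [-3.1, 3.1], [-0.84, 2.19], [0.05, 2.79], [-1.13, 4.28], [0.06, 2.93], [-2.69, 2.69]. Speed limits (rad/s): [2.22, 2.22, 2.79, 3.14, 3.14, 3.14].

## Interface

Orientations are given as [roll, pitch, yaw] about the fixed x, y, z axes, in that order (R = Rz(yaw) Ry(pitch) Rx(roll)).
In Python, from cell import env, vision, job gives the robot as it stands.
- The arm moves only by the shell command python3 -m crank 'ROWS' [OPENING]. ROWS is JSON, a list of rows, each a list of 6 numbers: the shift along the tool's x, y, z in mm, then the turn, a rotation vector about the tool's x, y, z in degrees. In form: [[x, y, z, rx, ry, rz], ...]. A call has 1 to 5 rows; each row is the pose to reach, as a shift and turn from the pose measured when the call began, along the tool's axes at that moment; what a row does not reach only later rows make up. A row lasts 1/10 s, in which the tool goes at most 50 mm and 8.59 degrees, less where a joint would pass 70% of its speed; a pose out of reach is approached as far as the arm can. A call with a gripper value outside its range is refused whole. OPENING is the opening, from 0 (shut) to 1 (fully open), set as the call begins (- or left out, the last holds). The fingers move at their own pace and stop on an object; the grip force is fixed at half the most. Time passes only in rows, so rows that repeat a pose let the fingers close. It gives the time, the measured TCP pose, the force and the opening at its end, in the units of the state.
- env.state(): the state, without advancing time (a new reading comes with each control period).
- vision.read_camera(name): name is "scene" or "top" or "wrist"; returns (picture, depth): 420x560x3 uint8, blue, green, red; 420x560 float32, mm along the optical axis (not along the pixel's ray), 0 where there is no reading.
- vision.calibration(name): a dict with "vertical_fov" (degrees; the focal length in pixels is half the picture's height over the tangent of half this angle, whatever the lens; pixels are square), "cx", "cy" (the principal point, pixels), "pose" (4x4, takes a point from camera to world coordinates). Camera axes: x right, y down, z forward; pixel columns grow to the right and rows downward; lengths in mm; the calibration is good to about 2 mm. A picture is of the moment at which its call begins: read the wrist's pose just before it. calibration takes no time and is no camera call; for the wrist camera it gives the pose at the moment of the call.
- job.job_done(): hands the job in, once; it reports no verdict.
The state is a dict: "t": time; "joints": joint angles; "qvel": joint speeds; "tau": joint torques, N m; "eef_pos": TCP position; "tcp_rot": TCP orientation; "ft_force": force on the tool from outside, world axes, zero at the start; "moment": the same for the moment, N m; "opening": opening from 0.0 (shut) to 1.0 (fully open).
Only numpy, scipy, OpenCV 4.12 (cv2) and the standard library are available. Lean on these libraries where they do the work, as an engineer would, in place of code of your own. Each camera call takes 0.05 s, during which the arm holds its last target.

## Task

The rotor of the small bench centrifuge is loaded and its lid stands open. With your fingertips, push the lid down from its outside until it is fully shut, without slamming it or putting a finger under it to grip it, then press the round start key on the sloped front panel down and let it come up again. Keep off the oblong key that opens the lid, do not shift or lift the centrifuge, and leave the things standing round it where they are.

Things in the scene. Friction and masses are not known exactly. Their poses are not given: they have to be found in the camera images.
- centrifuge: White and grey bench centrifuge, 2.6 kg, loose on rubber feet: 220 mm deep (its x), 170 mm wide (y), deck 105 mm high. Origin: centre of its underside; z up. Front = -x, lid hinge along the rear (+x). Key panel: the front 65 mm, sloping 17.1 degrees from 85 mm high at the front edge up to the deck. The lid, when shut, covers the rotor bowl in the deck.
- lid (a joint): Lid hinge angle in rad: 0 = fully shut, 1.5 = upright, open stop; it starts well open. A friction hinge: the lid stays at whatever angle it is left and needs about 0.5 to 2 N at its front edge to move.
- lid_front (a point): Place to push: on the lid's outer (upper) face, mid-width, 135 mm from the hinge axis. Frame turns with the lid: z = outward normal, -x = hinge to front edge. The lid is a plate 16 mm thick, 160 wide, 145 long from the hinge; a grey lip 56 mm wide, top 3 mm below the outer face, reaches on to 159 mm; a round crown 8 mm high, 110 mm across, begins 10 mm behind this point.
- lid_hinge (a point): Point on the hinge axis in the middle of the lid's rear edge, 108 mm above the bench, 102 mm behind the centre of the centrifuge; 16 mm below the lid's outer face. Its frame turns with the lid; y is the hinge axis.
- lid_seal: Flat grey seal pad, 128 by 144 mm, on the underside of the lid; fingers must not touch it.
- start (a joint): Travel of the start key in m: 0 = up, 0.004 = fully down; sprung, about 2 N to begin to move and 4.5 N fully down; comes up by itself.
- start_top (a point): Centre of the top face of the start key: round, grey, 26 mm across, standing 8 mm out of the sloped panel on the centrifuge's +y side (55 mm from the middle). Its z axis is the outward normal of the panel, the key moves along -z.
- open_key (a joint): Travel of the lid-opening key in m: 0 = up, 0.004 = fully down; must not be pressed.
- open_key_top (a point): Centre of the top face of the lid-opening key: oblong, grey, 20 by 11 mm, standing 8 mm out of the panel on the centrifuge's -y side (55 mm from the middle). Between the two keys is a flat dark display.
- tube_rack: Bystander: red tube rack 200 by 95 mm, 58 mm high with its tubes. Origin: centre of its underside.
- reagent_bottle: Bystander: white reagent bottle with a red cap, 60 mm across, 125 mm high. Origin: centre of its underside.
- sample_tub: Bystander: white plastic tub with lid, 84 mm across, 83 mm high. Origin: centre of its underside.
- pipette: Bystander: hand pipette lying on the bench along its x, from about 143 mm to the -x to 80 mm to the +x side of its origin, 30 mm high. Origin on the bench under it.

How it is judged:
By the outcome, as a careful person would: the job done as asked, in the order asked, and still so for the second after the job is handed in, with the robot touching nothing.
It also fails if it takes over 45 s, if anything falls off the work surface, if the arm or the gripper's body presses on something with over 40 N, if the wrist force passes 120 N, or if a joint passes its speed limit or range.

## Working session

There is one attempt and no reset: what is moved stays moved. The work goes in short steps, Python scripts to look and compute and a shell command to move; the robot and the scene stay as the last step left them, time stands still between calls to the robot, and variables do not carry over. Pictures are saved under pics/ and viewed, and the job is handed in when it is done.

```bash
ls; mkdir -p pics
python3 - <<'E'
from cell import env, vision, job
import cv2,numpy as np
print(env.state())
for n in ("scene","top"):
    p,d=vision.read_camera(n); cv2.imwrite(f"pics/{n}0.png",p); np.save(f"pics/{n}0.npy",d)
    c=vision.calibration(n); print(n,c)
E
```

```text
pics
{'t': 0.0, 'joints': array([-1.26157533e+00,  4.91556847e-01,  1.55944104e+00,  1.36232847e-05,
        1.09170344e+00, -1.05586009e-01]), 'qvel': array([ 0.00035853,  0.00086553, -0.00144357,  0.00062846, -0.00073051,
       -0.00117213]), 'tau': array([ 3.62259918e-03, -6.12631202e+01, -2.58180732e+01,  6.92927046e-02,
        4.83203516e-02, -8.61619469e-05]), 'eef_pos': array([ 251.83444268, -571.72883026,  192.26634337]), 'tcp_rot': array([-1.57066747e+00,  1.10123378e-03, -1.15599553e+00]), 'ft_force': array([-0.29518178,  0.16820397,  0.48173678]), 'moment': array([-0.05961157,  0.0287402 ,  0.01485108]), 'opening': 1.0021400941179264}
scene {'vertical_fov': 44.59959605002392, 'cx': 282.20267668968046, 'cy': 200.04470044570581, 'pose': array([[ 8.54826711e-01,  3.65464904e-01, -3.68383899e-01,
         9.91595940e+02],
       [ 5.18913482e-01, -6.01630349e-01,  6.07264128e-01,
        -6.19327417e+02],
       [ 3.02792321e-04, -7.10264969e-01, -7.03934359e-01,
         9.15886692e+02],
       [ 0.00000000e+00,  0.00000000e+00,  0.00000000e+00,
         1.00000000e+00]])}
top {'vertical_fov': 53.44683866829043, 'cx': 274.250048910858, 'cy': 213.9449844679574, 'pose': array([[-2.24832932e-03, -9.89642408e-01,  1.43536925e-01,
         4.68249119e+02],
       [-9.99333072e-01, -3.00789200e-03, -3.63918019e-02,
         7.59734197e+01],
       [ 3.64466140e-02, -1.43523017e-01, -9.88975626e-01,
         9.91728519e+02],
       [ 0.00000000e+00,  0.00000000e+00,  0.00000000e+00,
         1.00000000e+00]])}
```

View pics/scene0.png

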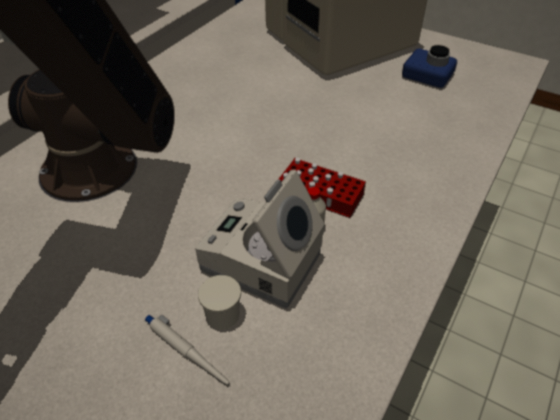

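View pics/top0.png

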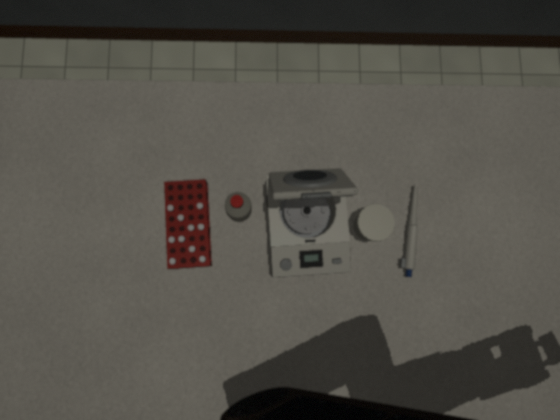

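The top picture shows the centrifuge near (310,230), with its front towards the robot, the start key at (286,264), the open key at (337,261) and the lid standing at (310,183). The rack is at (188,223), the bottle at (238,205), the tub at (375,222) and the pipette at (410,240).

```bash
cat > h.py <<'E'
import numpy as np,cv2
from cell import env, vision, job
def cloud(d,c):
    h,w=d.shape; f=h/2/np.tan(np.radians(c["vertical_fov"])/2)
    v,u=np.mgrid[0:h,0:w]
    P=np.stack([(u-c["cx"])/f*d,(v-c["cy"])/f*d,d,np.ones_like(d)],-1)@np.asarray(c["pose"]).T
    P=P[...,:3]; P[d<=0]=np.nan
    return P
E
python3 - <<'E'
from h import *
np.set_printoptions(precision=1,suppress=True)
p=cv2.imread("pics/top0.png"); P=cloud(np.load("pics/top0.npy"),vision.calibration("top"))
for n,(u,v) in dict(start=(286,264),open=(337,261),disp=(311,258),fl=(272,274),fr=(348,270),rack=(188,223),bottle=(237,201),tub=(375,222),pip=(410,240),lidtl=(272,173),lidtr=(343,171),lidbl=(269,190),lidbr=(352,188),table=(310,310)).items(): print(n,P[v,u])
S=cloud(np.load("pics/scene0.npy"),vision.calibration("scene"))
ps=cv2.imread("pics/scene0.png")
for n,(u,v) in dict(start=(239,206),open=(212,239),disp=(229,224),lidtip=(297,178),lidr=(322,210),lidlip=(273,189),table=(300,380)).items(): print(n,S[v,u])
x=cv2.resize(p[150:300,150:430],None,fx=2.8,fy=2.8,interpolation=cv2.INTER_CUBIC);cv2.imwrite("pics/topz.png",x)
x=cv2.resize(ps[150:340,150:390],None,fx=3,fy=3,interpolation=cv2.INTER_CUBIC);cv2.imwrite("pics/scz.png",x)
E
```

```text
start [490.1  18.5 101.4]
open [496.4 -90.8 100.3]
disp [503.  -35.9  94.3]
fl [469.2  47.2  66.6]
fr [ 477.4 -117.2   85.1]
rack [584.  236.8  47.1]
bottle [621.1 122.4 126.1]
tub [ 582.9 -181.1   82.1]
pip [ 547.6 -278.7   25.1]
lidtl [680.2  48.9 133.1]
lidtr [ 683.1 -100.1  142.8]
lidbl [649.9  54.5 102.2]
lidbr [627.  -96.6 236.7]
table [385.9 -43.6  -1. ]
start [493.3  16.3 102.4]
open [501.1 -93.9 103.7]
disp [505.3 -39.  101.3]
lidtip [625.2  41.4 229.5]
lidr [650.3 116.7  85.1]
lidlip [613.4 -29.3 250.8]
table [ 789.9 -222.4    1.3]
```

View pics/topz.png

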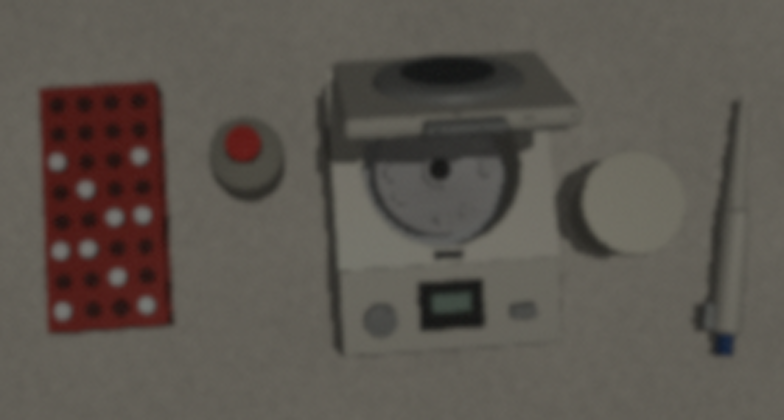

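View pics/scz.png

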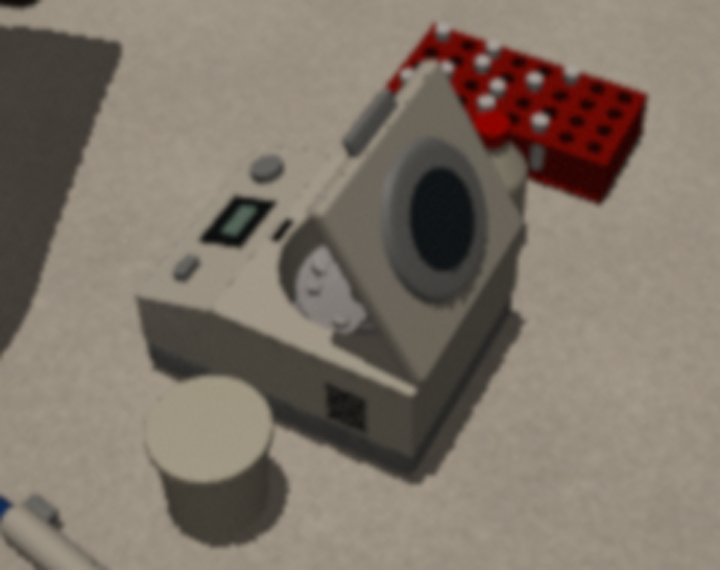

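The zooms show the start key at (380,320) in the top zoom and the open key at (523,310). The lid lip is at (465,126). In the scene zoom the lid leans open at about 60° with a clear outer face. Next I fit the centrifuge pose and lid angle.

```bash
cat > fit.py <<'E'
from h import *
from scipy.optimize import least_squares
np.set_printoptions(precision=2,suppress=True)
T=cloud(np.load("pics/top0.npy"),vision.calibration("top")).reshape(-1,3)
S=cloud(np.load("pics/scene0.npy"),vision.calibration("scene")).reshape(-1,3)
ca,sa=np.cos(np.radians(17.1)),np.sin(np.radians(17.1))
def local(Q,c,yaw):
    d=Q-np.array([c[0],c[1],0]); C,s=np.cos(yaw),np.sin(yaw)
    return np.stack([C*d[:,0]+s*d[:,1],-s*d[:,0]+C*d[:,1],d[:,2]],-1)
for nm,Q in (("top",T),("scene",S)):
    Q=Q[~np.isnan(Q).any(1)]
    c=np.array([575.,-33.]);yaw=np.radians(3.7)
    tab=Q[(abs(Q[:,2])<8)&(Q[:,0]>350)&(Q[:,0]<750)&(abs(Q[:,1])<300)]; dz=np.median(tab[:,2]); print(nm,"table z",dz)
    Q=Q-[0,0,dz]
    for it in range(4):
        L=local(Q,c,yaw)
        # keys: height above panel plane
        h=(L[:,2]-85)*ca-(L[:,0]+110)*sa
        inp=(L[:,0]>-112)&(L[:,0]<-50)&(abs(L[:,1])<90)
        key=inp&(h>5)&(h<12)
        ks=L[key&(L[:,1]>30)&(L[:,1]<80)]; ko=L[key&(L[:,1]<-30)&(L[:,1]>-80)]
        pan=inp&(abs(h)<4)
        a,b=ks.mean(0),ko.mean(0)
        C,s=np.cos(yaw),np.sin(yaw); R=np.array([[C,-s],[s,C]])
        # centroids in world; 
        yaw+=-np.arctan2((a-b)[0],(a-b)[1])
        mid=(a+b)/2
        c=c+R@np.array([mid[0]+79.5,mid[1]])
    print(" c",c,"yaw deg",np.degrees(yaw),"start",a,"open",b,len(ks),len(ko),"panel h med",np.median(h[pan]))
    L=local(Q,c,yaw)
    deck=(L[:,0]>-44)&(L[:,0]<0)&(abs(L[:,1])<83)&(abs(L[:,2]-105)<4); print(" deck z",np.median(L[deck,2]),deck.sum())
    body=(L[:,2]>80)&(L[:,2]<112)&(L[:,0]<-20)&(abs(L[:,0])<125)&(abs(L[:,1])<92)
    print(" body extents x",np.percentile(L[body,0],[.5,99.5]),"y",np.percentile(L[body,1],[.5,99.5]))
    lid=(L[:,2]>135)&(L[:,0]>0)&(L[:,0]<130)&(abs(L[:,1])<90)&(L[:,2]<280)
    A=L[lid]; print(" lid pts",len(A),"max z",A[:,2].max())
    # outer face: n=(sin,0,cos); (p-hinge).n=16
    for ang in [None]:
        def res(v): 
            th,xh=v; e=(A[:,0]-xh)*np.sin(th)+(A[:,2]-108)*np.cos(th)-16
            return e
        r=least_squares(res,[1.0,102],loss="cauchy",f_scale=1.5); e=res(r.x)
        r2=least_squares(lambda v:res([v[0],102]),[1.0],loss="cauchy",f_scale=1.5)
        print(" lid th",r.x,"inl",(abs(e)<3).sum(),"fixed",r2.x,(abs(res([r2.x[0],102]))<3).sum())
        inl=A[abs(e)<3]; u,sv,vt=np.linalg.svd(inl-inl.mean(0)); print(" normal",vt[2], "y ext",np.percentile(inl[:,1],[1,99]))
        ax=-(A[:,0]-102)*np.cos(r.x[0])+(A[:,2]-108)*np.sin(r.x[0]); print(" radial max",np.percentile(ax,[99,99.8]))
E
sed -i 's/np.linalg.svd(inl-inl.mean(0))/np.linalg.svd(inl-inl.mean(0),full_matrices=False)/' fit.py
python3 fit.py
```

```text
top table z -0.7976956574080987
 c [573.02 -30.88] yaw deg 3.609384963782744 start [-79.5   54.44 101.54] open [-79.5  -54.44 101.67] 86 32 panel h med -1.2317596747680983
 deck z 104.86443518268032 1182
 body extents x [-103.7   -20.83] y [-84.28  84.18]
 lid pts 2223 max z 254.0346952154922
 lid th [  0.94 124.47] inl 1260 fixed [1.09] 840
 normal [-0.81 -0.   -0.59] y ext [-75.13  76.33]
 radial max [154.16 155.27]
scene table z 0.24696085147729718
 c [573.13 -31.73] yaw deg 3.6938709646949475 start [-79.5   55.12 101.51] open [-79.5  -55.12 101.02] 57 26 panel h med -1.0132894869070252
 deck z 104.930169222112 689
 body extents x [-103.62  -20.99] y [-85.19  83.98]
 lid pts 3814 max z 254.35400113526134
 lid th [  0.97 118.89] inl 2004 fixed [1.09] 1617
 normal [ 0.82 -0.    0.57] y ext [-77.03  76.19]
 radial max [154.1 155.6]
```

```bash
cat >> fit.py <<'E'
print("---")
c=np.array([576.7,-31.2]);yaw=np.radians(3.65)
for nm,Q,dz in (("top",T,-.8),("scene",S,.25)):
    Q=Q[~np.isnan(Q).any(1)]-[0,0,dz]
    L=local(Q,c,yaw)
    h=(L[:,2]-85)*ca-(L[:,0]+110)*sa
    pan=(L[:,0]>-105)&(L[:,0]<-50)&(abs(L[:,1])<80)&(abs(h)<4); print("panel h",np.median(h[pan]))
    A=L[(L[:,2]>112)&(L[:,0]>0)&(L[:,0]<140)&(abs(L[:,1])<95)&(L[:,2]<280)]
    th=1.1
    for it in range(8):
        r=-(A[:,0]-102)*np.cos(th)+(A[:,2]-108)*np.sin(th)
        n=(A[:,0]-102)*np.sin(th)+(A[:,2]-108)*np.cos(th)
        m=(np.hypot(r-70,A[:,1])>62)&(r>5)&(r<140)&(abs(A[:,1])<76)&(abs(n-16)<9)
        B=A[m]
        th=least_squares(lambda v:(B[:,0]-102)*np.sin(v)+(B[:,2]-108)*np.cos(v)-16,[th],loss="cauchy",f_scale=1).x[0]
    fr=least_squares(lambda v:(B[:,0]-v[1])*np.sin(v[0])+(B[:,2]-108)*np.cos(v[0])-16,[th,102],loss="cauchy",f_scale=1).x
    print(nm,"th",th,"free",fr,m.sum(),"resid",np.percentile(n[m]-16,[10,50,90]),"rmax",np.percentile(r[abs(n-12)<6],[99.5]))
    k=(np.hypot(r-70,A[:,1])<45)&(abs(n-20)<12);print(" crown n",np.median(n[k]))
E
python3 fit.py | sed -n '/---/,$p'
```

```text
---
panel h -0.2933391501566538
top th 1.0683327668619875 free [  1.05 104.12] 609 resid [-0.57  0.3   1.63] rmax [159.75]
 crown n 24.527797947615316
panel h 0.10217533035012938
scene th 1.062635643795045 free [  1.05 103.18] 1403 resid [-1.36  0.26  1.78] rmax [158.84]
 crown n 24.097514312514843
```

Both cameras agree: the centrifuge is at about (577,-31) with yaw 3.65°, and the lid is at about 1.06 rad. Next is a helper that turns targets into tool-frame rows.

```bash
cat >> h.py <<'E'
from scipy.spatial.transform import Rotation as Ro
C0=np.array([577.2,-31.2,0.]); Y0=np.radians(3.65); RC=Ro.from_euler('z',Y0).as_matrix()
def ori(tau): # tool y in centrifuge xz plane, tau rad from down towards -x ; tool x=-y
    s,c=np.sin(tau),np.cos(tau)
    return RC@np.array([[0,-s,c],[-1,0,0],[0,-c,-s]])
def loc(p): return C0+RC@np.asarray(p,float)
def lidp(th,r,n): return loc([102-r*np.cos(th)+(16+n)*np.sin(th),0,108+r*np.sin(th)+(16+n)*np.cos(th)])
def cur():
    s=env.state(); return np.array(s["eef_pos"]),Ro.from_euler('xyz',s["tcp_rot"]).as_matrix(),s
def row(p,R,c=None):
    p0,R0,s=c or cur()
    return np.round(np.r_[R0.T@(p-p0),Ro.from_matrix(R0.T@R).as_rotvec(degrees=True)],1)
def where():
    p0,R0,s=cur(); l=RC.T@(p0-C0); d=RC.T@R0[:,1]
    print("t",round(s["t"],2),"world",p0.round(1),"local",l.round(1),"tau",np.degrees(np.arctan2(-d[0],-d[2])).round(1),"q",np.round(s["joints"],2),"F",np.round(s["ft_force"],2))
E
python3 - <<'E'
from h import *
where()
print("up",row(np.array([400,-450,420]),ori(0)).tolist())
print("over",row(np.array([720,-20,420]),ori(.6)).tolist())
print(lidp(1.06,135,0))
E
```

```text
t 0.1 world [ 251.8 -571.8  192.3] local [-359.1 -518.8  192.3] tau 0.0 q [-1.26  0.49  1.56 -0.    1.09 -0.11] F [ 0.48  1.04 -0.15]
up [-52.0, -227.6, 184.7, 0.0, 20.1, -0.1]
over [-316.6, -227.3, 650.8, -34.0, 19.5, 6.0]
[627.05861556 -28.01947731 233.58994343]
```

```bash
python3 -m crank '[[-10,-46,34,0,4,0],[-20,-92,68,0,8,0],[-30,-138,102,0,12,0],[-40,-184,138,0,16,0],[-52,-228,180,0,20,0]]' 0
python3 - <<'E'
from h import *
where()
print("over",row(np.array([740,-20,420]),ori(.6)).tolist())
E
```

```text
t: 0.6
eef_pos: [372.8, -470.3, 389.0]
tcp_rot: [-1.571, 0.001, -1.508]
ft_force: [0.7, 0.3, -0.1]
opening: 0.634
t 0.6 world [ 372.8 -470.3  389. ] local [-232.  -425.2  389. ] tau 0.0 q [-1.01  0.33  1.31  0.    1.51  0.5 ] F [ 0.68  0.31 -0.14]
over [-426.5, -30.7, 394.6, -34.4, -0.1, -0.1]
```

```bash
python3 -m crank '[[-36,-10,33,-3,0,0],[-72,-20,66,-6,0,0],[-108,-30,100,-9,0,0],[-144,-30,134,-12,0,0],[-180,-30,167,-15,0,0]]' 0 >/dev/null;  python3 -m crank '[[-36,0,33,-3,0,0],[-72,0,66,-6,0,0],[-108,0,99,-9,0,0],[-144,0,132,-12,0,0],[-180,0,165,-15,0,0]]' 0;python3 - <<'E'
from h import *
where()
print("over",row(np.array([740,-20,420]),ori(.6)).tolist())
E
```

```text
t: 1.6
eef_pos: [677.7, -87.0, 375.9]
tcp_rot: [-2.099, -0.0, -1.508]
ft_force: [1.1, -1.4, -0.2]
opening: 0.002
t 1.6 world [677.7 -87.  375.9] local [ 96.8 -62.1 375.9] tau 30.3 q [-0.17  0.78  0.64 -0.15  2.23  1.27] F [ 1.14 -1.36 -0.19]
over [-63.0, -71.6, 35.1, -4.1, -0.1, -0.0]
```

Run:
```python
from h import *
c=cur()
print("A",row(lidp(1.06,150,90),ori(.75),c).tolist(),lidp(1.06,150,90))
print("B",row(lidp(1.06,134,30),ori(.75),c).tolist(),lidp(1.06,134,30))
```

```text
A [-62.2, 61.3, 63.9, -12.7, -0.1, -0.0] [698.09314512 -23.4881254  290.67376303]
B [-62.1, 121.2, 47.3, -12.7, -0.1, -0.0] [653.66407466 -26.32229287 247.3837504 ]
```

```bash
python3 -m crank '[[-25,0,25,-4,0,0],[-50,20,45,-8,0,0],[-62,40,60,-12.7,0,0],[-62,61,64,-12.7,0,0],[-62,61,64,-12.7,0,0]]' 0;python3 - <<'E'
from h import *
where()
for n in ("scene","wrist"):
    p,d=vision.read_camera(n); cv2.imwrite(f"pics/{n}1.png",p)
c=cur()
for n in (40,25,12,6,2): print(n,row(lidp(1.06,133,n),ori(.75),c).tolist())
E
```

```text
t: 2.1
eef_pos: [697.8, -23.0, 286.3]
tcp_rot: [-2.329, 0.001, -1.507]
ft_force: [-0.1, 0.2, 1.1]
opening: 0.007
t 2.1 world [697.8 -23.  286.3] local [120.9   0.5 286.3] tau 43.4 q [-0.08  0.97  0.56 -0.14  2.35  1.36] F [-0.09  0.16  1.11]
40 [-0.4, 54.0, 1.6, -0.1, -0.1, -0.0]
25 [-0.4, 68.3, -3.0, -0.1, -0.1, -0.0]
12 [-0.3, 80.7, -6.9, -0.1, -0.1, -0.0]
6 [-0.3, 86.4, -8.8, -0.1, -0.1, -0.0]
2 [-0.3, 90.2, -10.0, -0.1, -0.1, -0.0]
```

View pics/scene1.png

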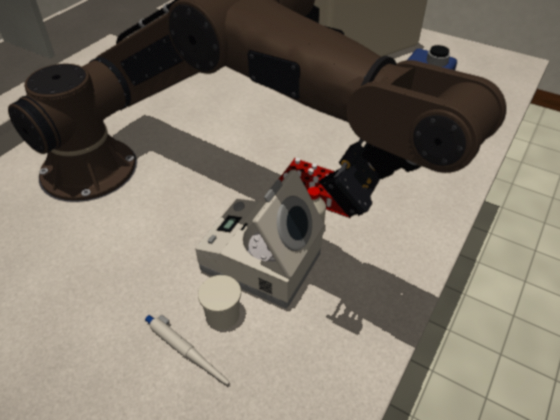

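View pics/wrist1.png

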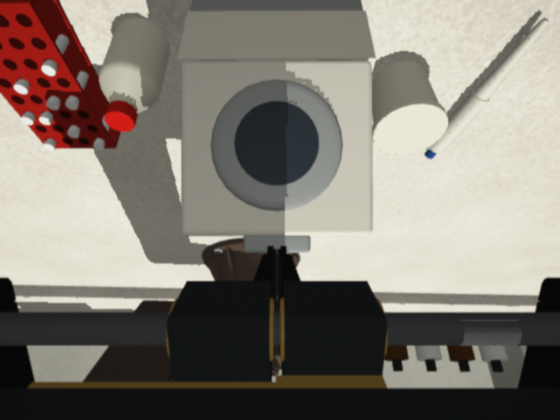

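The wrist view shows the closed fingers (277,260) centred on the lid's grey lip (277,243), with the outer face towards the camera. The scene view shows the gripper behind the lid with the arm clear above it. Now I approach to just short of contact.

```bash
python3 -m crank '[[0,25,0,0,0,0],[0,50,0,0,0,0],[0,68,-3,0,0,0],[0,78,-6.5,0,0,0],[0,80.5,-7,0,0,0]]' 0;python3 - <<'E'
from h import *
where()
c=cur()
for th in (1.06,1.03,1.0,.97,.94,.91): print(th,row(lidp(th,134,3),ori(th*.72),c).tolist())
E
```

```text
t: 2.7
eef_pos: [638.5, -28.3, 240.6]
tcp_rot: [-2.316, -0.001, -1.509]
ft_force: [-0.2, 0.2, 0.3]
opening: 0.005
t 2.7 world [638.5 -28.3 240.6] local [ 61.4  -1.  240.6] tau 42.7 q [-0.1   0.85  0.93 -0.13  2.1   1.39] F [-0.18  0.18  0.26]
1.06 [-1.0, 10.3, -1.8, -1.0, -0.1, -0.0]
1.03 [-0.9, 14.0, -3.5, 0.2, -0.1, -0.0]
1.0 [-0.9, 17.7, -5.1, 1.4, -0.1, -0.0]
0.97 [-0.9, 21.5, -6.7, 2.7, -0.1, -0.0]
0.94 [-0.9, 25.3, -8.1, 3.9, -0.1, -0.0]
0.91 [-0.9, 29.2, -9.3, 5.2, -0.1, -0.0]
```

```bash
python3 -m crank '[[-0.5,4,-1,0,0,0],[-1,8,-1.5,-0.5,0,0],[-1,10.3,-1.8,-0.5,0,0],[-1,14,-3.5,0,0,0],[-1,17.7,-5.1,1,0,0]]' 0;cat > nxt.py <<'E'
from h import *
import sys
where()
c=cur(); p=RC.T@(c[0]-C0)
off=float(sys.argv[1]); r=float(sys.argv[2]);k=float(sys.argv[3])
for th in map(float,sys.argv[4:]): print(th,row(lidp(th,r,off),ori(th*k),c).tolist())
E
python3 nxt.py 3 134 .72 .97 .94 .91 .88 .85 .82
```

```text
t: 3.2
eef_pos: [622.6, -28.2, 230.4]
tcp_rot: [-2.298, -0.001, -1.509]
ft_force: [-0.1, -0.2, -0.4]
opening: 0.004
t 3.2 world [622.6 -28.2 230.4] local [4.550e+01 1.000e-01 2.304e+02] tau 41.7 q [-0.1   0.82  1.01 -0.12  2.03  1.4 ] F [-0.11 -0.23 -0.41]
0.97 [0.1, 3.2, -2.0, 1.7, -0.1, -0.0]
0.94 [0.1, 7.0, -3.4, 2.9, -0.1, -0.0]
0.91 [0.1, 10.8, -4.8, 4.1, -0.1, -0.0]
0.88 [0.1, 14.7, -6.0, 5.4, -0.1, -0.0]
0.85 [0.1, 18.6, -7.1, 6.6, -0.1, -0.0]
0.82 [0.1, 22.5, -8.1, 7.8, -0.1, -0.0]
```

```bash
python3 -m crank '[[0,3.2,-2,1.5,0,0],[0,7,-3.4,2.9,0,0],[0,10.8,-4.8,4.1,0,0],[0,14.7,-6,5.4,0,0]]' 0; python3 nxt.py 3 134 .72 .88 .85 .82 .79 .76 .73 .7
python3 - <<'E'
from h import *
p,d=vision.read_camera("scene"); cv2.imwrite("pics/s2.png",cv2.resize(p[100:310,170:450],None,fx=2.5,fy=2.5,interpolation=cv2.INTER_CUBIC))
p,d=vision.read_camera("wrist"); cv2.imwrite("pics/w2.png",p)
E
```

```text
t: 3.6
eef_pos: [608.2, -29.1, 223.5]
tcp_rot: [-2.202, -0.001, -1.509]
ft_force: [1.3, 0.5, 1.1]
opening: 0.006
t 3.6 world [608.2 -29.1 223.5] local [3.110e+01 1.000e-01 2.235e+02] tau 36.1 q [-0.11  0.75  1.13 -0.11  1.89  1.4 ] F [1.28 0.48 1.06]
0.88 [0.1, -0.0, 0.2, -0.2, -0.1, -0.0]
0.85 [0.2, 3.8, -1.2, 1.1, -0.1, -0.0]
0.82 [0.2, 7.6, -2.6, 2.3, -0.1, -0.0]
0.79 [0.2, 11.4, -3.9, 3.5, -0.1, -0.0]
0.76 [0.2, 15.3, -5.0, 4.8, -0.1, -0.0]
0.73 [0.2, 19.3, -6.0, 6.0, -0.1, -0.0]
0.7 [0.2, 23.2, -6.9, 7.3, -0.1, -0.0]
```

View pics/s2.png

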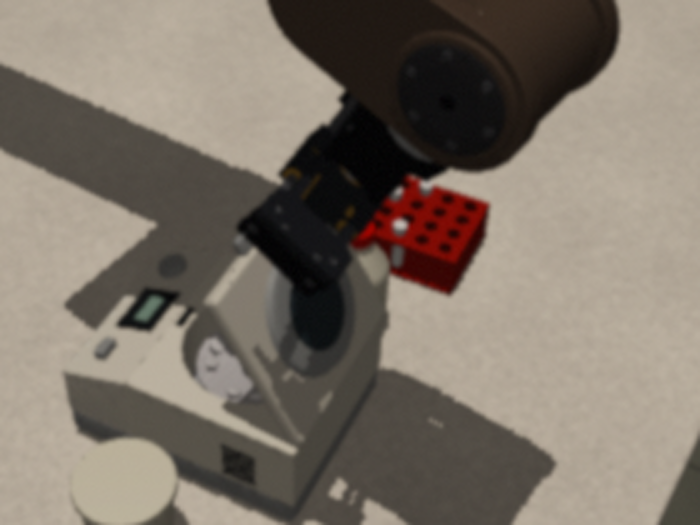

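View pics/w2.png

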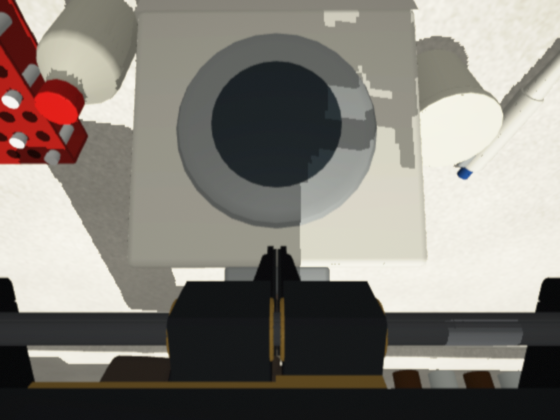

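The fingertips (277,248 in the wrist view) are on the outer face between the crown edge (227) and the front edge (263), and the force is about 1.5 N. I'll keep pushing along the arc.

```bash
python3 -m crank '[[0,3.8,-1.2,1.1,0,0],[0,7.6,-2.6,2.3,0,0],[0,11.4,-3.9,3.5,0,0],[0,15.3,-5,4.8,0,0],[0,19.3,-6,6,0,0]]' 0; python3 nxt.py 3 134 .72 .73 .7 .67 .64 .61 .58 .55
```

```text
t: 4.2
eef_pos: [591.8, -30.2, 212.3]
tcp_rot: [-2.096, -0.001, -1.509]
ft_force: [0.9, -0.6, 2.1]
opening: 0.003
t 4.2 world [591.8 -30.2 212.3] local [1.460e+01 1.000e-01 2.123e+02] tau 30.1 q [-0.12  0.68  1.26 -0.09  1.72  1.4 ] F [ 0.87 -0.63  2.07]
0.73 [0.1, 0.5, 0.6, -0.0, -0.1, 0.0]
0.7 [0.1, 4.4, -0.7, 1.2, -0.1, 0.0]
0.67 [0.1, 8.3, -2.0, 2.5, -0.1, 0.0]
0.64 [0.1, 12.2, -3.0, 3.7, -0.1, 0.0]
0.61 [0.1, 16.1, -4.0, 4.9, -0.1, 0.0]
0.58 [0.1, 20.1, -4.9, 6.2, -0.1, 0.0]
0.55 [0.1, 24.1, -5.6, 7.4, -0.1, 0.0]
```

```bash
python3 -m crank '[[0,4.4,-0.7,1.2,0,0],[0,8.3,-2,2.5,0,0],[0,12.2,-3,3.7,0,0],[0,16.1,-4,4.9,0,0],[0,20.1,-4.9,6.2,0,0]]' 0; python3 nxt.py 2.5 134 .72 .58 .55 .52 .49 .46 .43
```

```text
t: 4.7
eef_pos: [577.4, -31.1, 197.6]
tcp_rot: [-1.987, -0.001, -1.509]
ft_force: [-0.3, 0.6, 1.9]
opening: 0.004
t 4.7 world [577.4 -31.1 197.6] local [2.000e-01 1.000e-01 1.976e+02] tau 23.8 q [-0.13  0.61  1.39 -0.08  1.55  1.4 ] F [-0.34  0.64  1.9 ]
0.58 [0.1, 0.7, 0.1, -0.1, -0.1, 0.0]
0.55 [0.1, 4.6, -1.0, 1.2, -0.1, 0.0]
0.52 [0.1, 8.5, -2.1, 2.4, -0.1, 0.0]
0.49 [0.1, 12.5, -3.0, 3.6, -0.1, 0.0]
0.46 [0.1, 16.5, -3.8, 4.9, -0.1, 0.0]
0.43 [0.1, 20.5, -4.4, 6.1, -0.1, 0.0]
```

```bash
python3 -m crank '[[0,4.6,-1,1.2,0,0],[0,8.5,-2.1,2.4,0,0],[0,12.5,-3,3.6,0,0],[0,16.5,-3.8,4.9,0,0],[0,20.5,-4.4,6.1,0,0]]' 0; python3 nxt.py 2 134 .72 .43 .4 .37 .34 .31 .28
```

```text
t: 5.2
eef_pos: [565.0, -31.9, 180.8]
tcp_rot: [-1.88, -0.002, -1.509]
ft_force: [-0.5, -0.6, 2.2]
opening: 0.003
t 5.2 world [565.  -31.9 180.8] local [-1.220e+01  1.000e-01  1.808e+02] tau 17.7 q [-0.14  0.56  1.51 -0.06  1.38  1.39] F [-0.53 -0.61  2.22]
0.43 [0.1, 0.6, 0.1, -0.0, -0.1, 0.0]
0.4 [0.1, 4.6, -0.9, 1.2, -0.1, 0.0]
0.37 [0.1, 8.5, -1.7, 2.4, -0.1, 0.1]
0.34 [0.1, 12.5, -2.4, 3.7, -0.1, 0.1]
0.31 [0.1, 16.5, -3.0, 4.9, -0.1, 0.1]
0.28 [0.1, 20.6, -3.5, 6.2, -0.1, 0.1]
```

```bash
python3 -m crank '[[0,4.6,-0.9,1.2,0,0],[0,8.5,-1.7,2.4,0,0],[0,12.5,-2.4,3.7,0,0],[0,16,-3,4.8,0,0],[0,19,-3.4,5.7,0,0]]' 0; python3 nxt.py 1 134 .72 .28 .26 .24 .22 .2 .18 .16
python3 - <<'E'
from h import *
p,d=vision.read_camera("wrist"); cv2.imwrite("pics/w3.png",p)
E
```

```text
t: 5.7
eef_pos: [555.9, -32.5, 163.9]
tcp_rot: [-1.78, -0.002, -1.509]
ft_force: [-1.2, -0.6, 1.8]
opening: 0.006
t 5.7 world [555.9 -32.5 163.9] local [-21.4   0.  163.9] tau 12.0 q [-0.15  0.52  1.62 -0.05  1.21  1.38] F [-1.24 -0.61  1.85]
0.28 [0.0, 2.7, -0.2, 0.4, -0.1, 0.1]
0.26 [0.0, 5.3, -0.7, 1.2, -0.1, 0.1]
0.24 [0.0, 8.0, -1.1, 2.1, -0.1, 0.1]
0.22 [0.0, 10.6, -1.5, 2.9, -0.1, 0.1]
0.2 [0.0, 13.3, -1.9, 3.7, -0.1, 0.1]
0.18 [0.0, 16.0, -2.2, 4.5, -0.1, 0.1]
0.16 [0.0, 18.7, -2.4, 5.4, -0.1, 0.1]
```

View pics/w3.png

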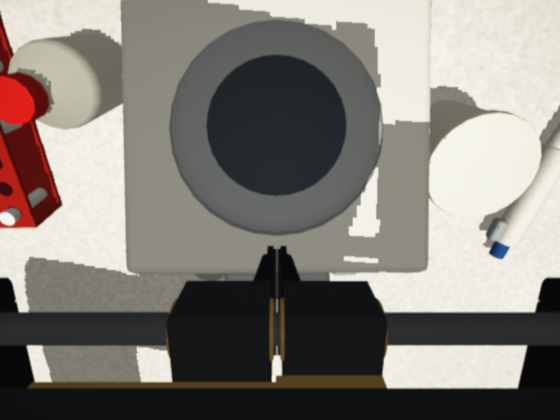

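The tip (277,250) is still between the crown (235) and the lid edge (270). I'll continue more slowly.

```bash
python3 -m crank '[[0,3.5,-0.3,0.6,0,0],[0,6.5,-0.8,1.5,0,0],[0,9.5,-1.3,2.5,0,0],[0,12.5,-1.7,3.5,0,0],[0,15.5,-2.1,4.4,0,0]]' 0; python3 nxt.py 0.5 134 .72  .18 .16 .14 .12 .1 .08 .06
```

```text
t: 6.25
eef_pos: [550.2, -32.9, 148.7]
tcp_rot: [-1.701, -0.002, -1.509]
ft_force: [-0.4, -0.1, 2.1]
opening: 0.004
t 6.25 world [550.2 -32.9 148.7] local [-27.1   0.  148.7] tau 7.5 q [-0.16  0.49  1.7  -0.03  1.08  1.36] F [-0.43 -0.11  2.14]
0.18 [0.0, 0.4, 0.3, 0.0, -0.1, 0.1]
0.16 [0.0, 3.1, -0.2, 0.9, -0.1, 0.1]
0.14 [0.0, 5.7, -0.5, 1.7, -0.1, 0.1]
0.12 [0.0, 8.4, -0.9, 2.5, -0.1, 0.1]
0.1 [0.0, 11.1, -1.1, 3.3, -0.1, 0.1]
0.08 [0.0, 13.8, -1.4, 4.2, -0.1, 0.1]
0.06 [0.0, 16.5, -1.5, 5.0, -0.1, 0.1]
```

```bash
python3 -m crank '[[0,3.1,-0.2,0.9,0,0],[0,5.7,-0.5,1.7,0,0],[0,8.4,-0.9,2.5,0,0],[0,11.1,-1.1,3.3,0,0],[0,13.4,-1.3,4.2,0,0]]' 0; python3 nxt.py 0 134 .72  .08 .06 .05 .04 .03 .02 .01 0 -.01
```

```text
t: 6.75
eef_pos: [547.1, -33.1, 135.3]
tcp_rot: [-1.627, -0.002, -1.509]
ft_force: [-0.2, -0.2, 0.8]
opening: 0.002
t 6.75 world [547.1 -33.1 135.3] local [-3.020e+01  1.000e-01  1.353e+02] tau 3.2 q [-0.17  0.47  1.77 -0.02  0.95  1.35] F [-0.23 -0.25  0.77]
0.08 [0.1, 0.6, -0.1, -0.1, -0.1, 0.1]
0.06 [0.0, 3.3, -0.4, 0.7, -0.1, 0.1]
0.05 [0.0, 4.6, -0.6, 1.1, -0.1, 0.1]
0.04 [0.0, 6.0, -0.7, 1.6, -0.1, 0.1]
0.03 [0.0, 7.3, -0.9, 2.0, -0.1, 0.1]
0.02 [0.0, 8.7, -1.0, 2.4, -0.1, 0.1]
0.01 [0.0, 10.0, -1.1, 2.8, -0.1, 0.1]
0.0 [0.0, 11.4, -1.2, 3.2, -0.1, 0.1]
-0.01 [0.0, 12.7, -1.3, 3.6, -0.1, 0.1]
```

```bash
python3 -m crank '[[0,2,-0.3,0.4,0,0],[0,3.6,-0.4,0.8,0,0],[0,5.2,-0.6,1.3,0,0],[0,6.8,-0.8,1.8,0,0],[0,8,-0.9,2.2,0,0]]' 0; python3 nxt.py 0 134 .72  .02 .01 0 -.01 -.02
```

```text
t: 7.25
eef_pos: [545.7, -33.1, 127.2]
tcp_rot: [-1.588, -0.002, -1.509]
ft_force: [-0.8, -0.1, 0.7]
opening: 0.009
t 7.25 world [545.7 -33.1 127.2] local [-3.150e+01  1.000e-01  1.272e+02] tau 1.0 q [-0.18  0.47  1.81 -0.01  0.88  1.34] F [-0.81 -0.07  0.72]
0.02 [0.1, 0.5, -0.1, 0.1, -0.1, 0.1]
0.01 [0.1, 1.9, -0.3, 0.6, -0.1, 0.1]
0.0 [0.1, 3.2, -0.4, 1.0, -0.1, 0.1]
-0.01 [0.1, 4.5, -0.5, 1.4, -0.1, 0.1]
-0.02 [0.1, 5.9, -0.7, 1.8, -0.1, 0.1]
```

```bash
python3 -m crank '[[0,0.8,-0.1,0.2,0,0],[0,1.6,-0.2,0.4,0,0],[0,2.3,-0.3,0.7,0,0],[0,3,-0.4,0.9,0,0]]' 0; python3 nxt.py 0 134 .72 0
```

```text
t: 7.65
eef_pos: [545.3, -33.2, 124.2]
tcp_rot: [-1.572, -0.002, -1.509]
ft_force: [-1.0, -0.2, 0.6]
opening: 0.006
t 7.65 world [545.3 -33.2 124.2] local [-31.9   0.  124.2] tau 0.0 q [-0.18  0.46  1.83 -0.    0.85  1.33] F [-1.03 -0.24  0.59]
0.0 [0.0, 0.2, -0.1, 0.0, -0.1, 0.1]
```

```bash
for i in 1; do python3 -m crank '[[0,0.5,0,0,0,0],[0,1,0,0,0,0],[0,1,0,0,0,0]]' 0; done
```

```text
t: 7.95
eef_pos: [545.4, -33.2, 123.1]
tcp_rot: [-1.572, -0.002, -1.509]
ft_force: [-1.2, 0.6, -0.0]
opening: 0.004
```

```bash
python3 -m crank '[[0,0.5,0,0,0,0],[0,1,0,0,0,0],[0,1,0,0,0,0]]' 0;  python3 - <<'E'
from h import *
p,d=vision.read_camera("scene"); cv2.imwrite("pics/s4.png",cv2.resize(p[100:310,170:450],None,fx=2.5,fy=2.5,interpolation=cv2.INTER_CUBIC))
p,d=vision.read_camera("wrist"); cv2.imwrite("pics/w4.png",p)
where()
E
```

```text
t: 8.25
eef_pos: [545.4, -33.2, 122.1]
tcp_rot: [-1.572, -0.002, -1.509]
ft_force: [-0.8, 0.9, 0.6]
opening: 0.003
t 8.35 world [545.4 -33.2 122.1] local [-31.8   0.  122.1] tau 0.0 q [-0.18  0.47  1.83 -0.    0.85  1.33] F [-0.11  0.48  0.08]
```

View pics/s4.png

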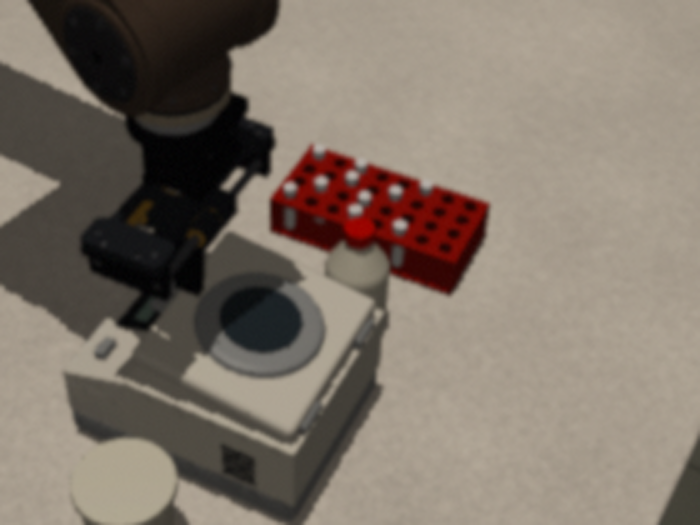

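View pics/w4.png

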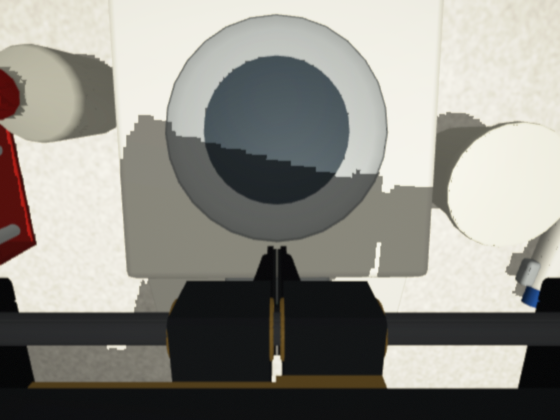

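The lid looks nearly flat in both views (crown centre at (260,320) in the scene zoom). There is no stop force yet, so I'll step on gently until force appears.

```bash
for k in 1 ; do python3 -m crank '[[0,0.6,0,0,0,0],[0,1.2,0,0,0,0],[0,1.2,0,0,0,0]]' 0; done
python3 - <<'E'
from h import *
for i in range(3): where()
E
```

```text
t: 8.65
eef_pos: [545.4, -33.2, 120.8]
tcp_rot: [-1.572, -0.002, -1.509]
ft_force: [-0.1, -0.5, 0.1]
opening: 0.004
t 8.65 world [545.4 -33.2 120.8] local [-3.190e+01  1.000e-01  1.208e+02] tau 0.0 q [-0.18  0.47  1.83 -0.    0.84  1.33] F [-0.12 -0.53  0.12]
t 8.65 world [545.4 -33.2 120.8] local [-3.190e+01  1.000e-01  1.208e+02] tau 0.0 q [-0.18  0.47  1.83 -0.    0.84  1.33] F [-0.12 -0.53  0.12]
t 8.65 world [545.4 -33.2 120.8] local [-3.190e+01  1.000e-01  1.208e+02] tau 0.0 q [-0.18  0.47  1.83 -0.    0.84  1.33] F [-0.12 -0.53  0.12]
```

Run:
```python
from h import *
np.set_printoptions(precision=2,suppress=True)
for n in ("scene","wrist"):
    cal=vision.calibration(n); p,d=vision.read_camera(n)
    L=(cloud(d,cal).reshape(-1,3)-C0)@RC
    for y0,y1 in ((-75,-60),(-60,-45)):
        for x0 in (-40,-20,0,20,40,60,75):
            m=(L[:,1]>y0)&(L[:,1]<y1)&(L[:,0]>x0)&(L[:,0]<x0+15)&(L[:,2]>95)&(L[:,2]<150)
            if m.sum()>4: print(n,y0,x0,m.sum(),np.percentile(L[m,2],[10,50,90]))
    m=(abs(L[:,0])<30)&(np.hypot(L[:,0]-32,L[:,1])<40)&(L[:,2]<150); print("crown z",np.median(L[m,2]))
    for x0 in(20,30,40,50): 
        m=(abs(L[:,0]-x0)<4)&(abs(L[:,1])<15)&(L[:,2]<150);print(x0,np.median(L[m,2]))
    if n=="wrist":
        P=L.reshape(420,560,3); print("tip px",P[246:256:2,270:285:3].round(0).tolist())
```

```text
scene -75 -40 64 [103.65 138.58 142.41]
scene -75 -20 70 [103.99 138.47 140.56]
scene -75 0 72 [104.96 135.49 138.63]
scene -75 20 66 [104.48 133.24 136.03]
scene -75 40 63 [105.25 130.61 132.9 ]
scene -75 60 65 [104.71 128.46 130.79]
scene -75 75 62 [106.55 126.83 129.14]
scene -60 -40 35 [139.48 141.53 143.67]
scene -60 -20 47 [138.07 139.89 141.2 ]
scene -60 0 48 [134.66 137.03 138.4 ]
scene -60 20 61 [133.05 136.49 140.57]
scene -60 40 68 [130.49 134.05 139.63]
scene -60 60 48 [126.94 128.6  131.02]
scene -60 75 42 [125.13 126.71 129.13]
crown z 143.58377625825977
20 142.6775034644678
30 142.03452773633626
40 141.39196509533951
50 139.37548846898983
wrist -75 -40 722 [140.33 141.2  142.12]
wrist -75 -20 852 [137.9  138.99 139.99]
wrist -75 0 900 [135.28 136.41 137.44]
wrist -75 20 955 [132.64 133.79 134.96]
wrist -75 40 999 [130.15 131.28 132.35]
wrist -75 60 1071 [127.6  128.66 129.86]
wrist -75 75 1108 [125.61 126.72 127.86]
wrist -60 -40 726 [140.32 141.27 142.09]
wrist -60 -20 858 [137.87 138.97 140.08]
wrist -60 0 841 [135.52 136.66 137.92]
wrist -60 20 852 [133.11 135.19 140.44]
wrist -60 40 909 [130.34 132.08 137.76]
wrist -60 60 1065 [127.56 128.66 129.81]
wrist -60 75 1103 [125.66 126.73 127.88]
crown z 143.4007987947243
20 143.05518811918378
30 141.84837255935108
40 140.61677951019308
50 139.22666537757345
tip px [[[-20.0, 4.0, 144.0], [-21.0, 2.0, 142.0], [-22.0, 1.0, 139.0], [-22.0, -1.0, 140.0], [-20.0, -2.0, 143.0]], [[-20.0, 4.0, 146.0], [-21.0, 2.0, 145.0], [-22.0, 1.0, 141.0], [-22.0, -1.0, 142.0], [-20.0, -2.0, 146.0]], [[-20.0, 4.0, 149.0], [-21.0, 2.0, 148.0], [-22.0, 1.0, 144.0], [-22.0, -1.0, 145.0], [-21.0, -2.0, 147.0]], [[-20.0, 4.0, 150.0], [-21.0, 2.0, 148.0], [-22.0, 1.0, 148.0], [-22.0, -1.0, 148.0], [-20.0, -2.0, 151.0]], [[-20.0, 3.0, 154.0], [-22.0, 2.0, 149.0], [-22.0, 1.0, 149.0], [-21.0, -1.0, 151.0], [-21.0, -2.0, 153.0]]]
```

The depth shows the lid still at about 0.13 rad (front edge z≈141), while the TCP reads z=121 and there is no force. That disagrees, so I'll stop and look closer.

Run:
```python
from h import *
where()
def proj(cal,X):
    f=210/np.tan(np.radians(cal["vertical_fov"])/2); T=np.linalg.inv(np.asarray(cal["pose"]))
    q=T[:3,:3]@X+T[:3,3]; return q[0]/q[2]*f+cal["cx"],q[1]/q[2]*f+cal["cy"],q[2]
p0,R0,s=cur()
for n in("wrist","scene"):
    cal=vision.calibration(n)
    for b in (0,10,20,30,40): print(n,b,np.round(proj(cal,p0-b*R0[:,1]),1),np.round(proj(cal,p0-b*R0[:,1]+10*R0[:,2]),1))
cal=vision.calibration("wrist"); print("cam local",RC.T@(np.asarray(cal["pose"])[:3,3]-C0))
p,d=vision.read_camera("wrist"); cv2.imwrite("pics/w5.png",cv2.resize(p[200:300,200:360],None,fx=5,fy=5,interpolation=cv2.INTER_NEAREST))
print(d[236:262:2,277].round(0)); print(d[236:262:2,262].round(0))
p,d=vision.read_camera("scene"); cv2.imwrite("pics/s5.png",cv2.resize(p[170:270,190:330],None,fx=5.5,fy=5.5,interpolation=cv2.INTER_CUBIC))
```

```text
t 8.75 world [545.5 -33.2 120.9] local [-31.8   0.  120.9] tau 0.0 q [-0.18  0.47  1.83 -0.    0.84  1.33] F [-0.08  0.7  -0.19]
wrist 0 [277.2 250.2 206.7] [277.2 233.6 203.9]
wrist 10 [277.2 257.2 197.1] [277.2 240.  194.3]
wrist 20 [277.2 265.  187.5] [277.2 247.  184.7]
wrist 30 [277.3 273.7 177.9] [277.2 254.8 175.1]
wrist 40 [277.3 283.3 168.3] [277.3 263.5 165.5]
scene 0 [ 245.5  223.3 1079.9] [ 249.6  224.9 1076.6]
scene 10 [ 245.2  220.  1072.9] [ 249.4  221.7 1069.6]
scene 20 [ 245.   216.8 1065.9] [ 249.2  218.4 1062.6]
scene 30 [ 244.8  213.4 1058.8] [ 248.9  215.1 1055.5]
scene 40 [ 244.5  210.1 1051.8] [ 248.7  211.7 1048.5]
cam local [ 47.94104077   0.32216083 312.84676943]
[179. 180. 180. 184. 185. 185. 185. 182. 180. 175. 174. 173. 170.]
[178. 178. 182. 185. 185. 185. 185. 186. 186. 187. 171. 168. 165.]
```

View pics/w5.png

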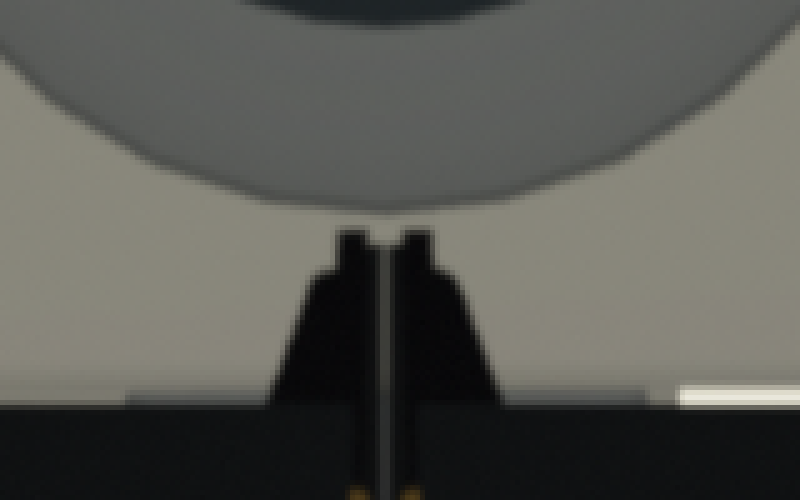

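View pics/s5.png

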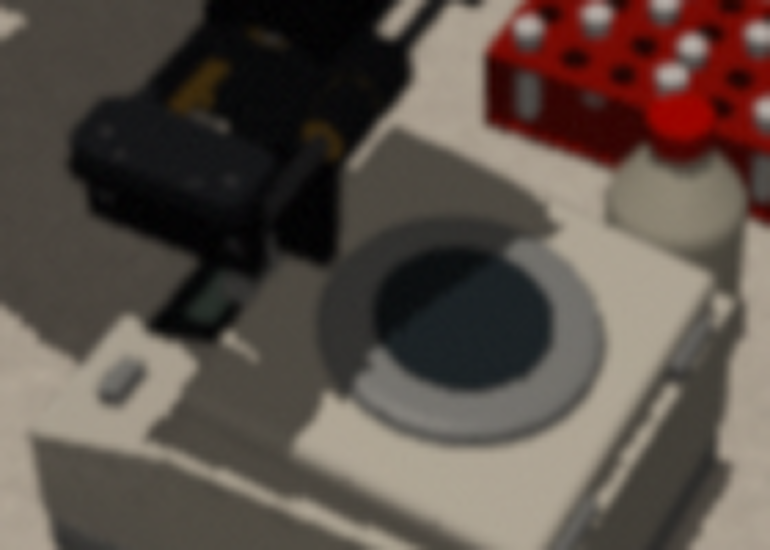

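Run:
```python
from h import *
a=[]
for n in ("wrist1","w2","w3","w4"):
    p=cv2.imread(f"pics/{n}.png"); a.append(cv2.resize(p[225:290,240:315],None,fx=5,fy=4.5,interpolation=cv2.INTER_NEAREST))
cv2.imwrite("pics/cmp.png",np.vstack([np.hstack(a[:2]),np.hstack(a[2:])]))
```

```text
(no output)
```

View pics/cmp.png

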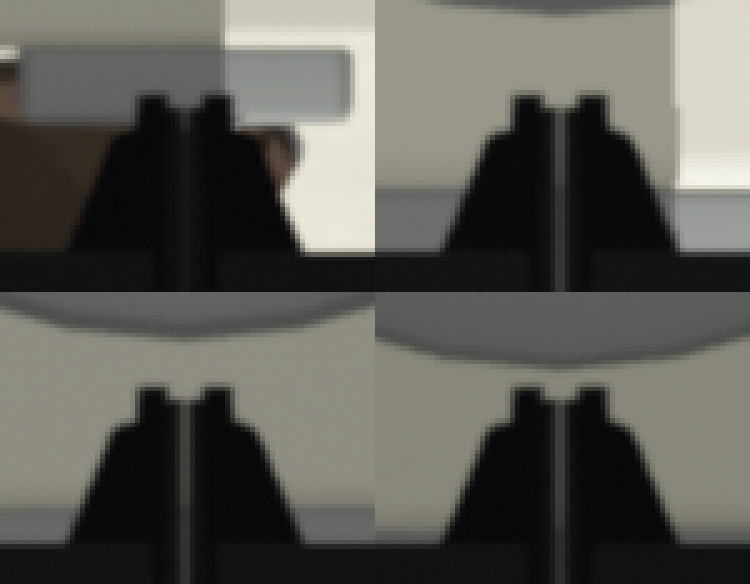

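The finger silhouette is identical in free air and on the lid, and the depth puts the real fingertips about 20 mm behind the reported TCP. With that offset the tip is at z≈141, which matches the lid at 0.127 rad. So the fingers rest on the lid as intended, with about 17 mm still to go, and I'll continue slowly.

```bash
python3 -m crank '[[0,1.6,-0.3,0,0,0],[0,3.2,-0.6,0,0,0],[0,4.8,-0.9,0,0,0],[0,6.4,-1.2,0,0,0],[0,8,-1.5,0,0,0]]' 0
python3 - <<'E'
from h import *
for n in ("wrist",):
    cal=vision.calibration(n); p,d=vision.read_camera(n)
    L=(cloud(d,cal).reshape(-1,3)-C0)@RC
    m=(abs(abs(L[:,1])-68)<8)&(L[:,0]>-40)&(L[:,0]<90)&(L[:,2]>112)&(L[:,2]<150)
    print(np.polyfit(L[m,0],L[m,2],1), m.sum())
where()
E
```

```text
t: 9.35
eef_pos: [543.9, -33.3, 112.7]
tcp_rot: [-1.571, -0.002, -1.509]
ft_force: [-1.8, 0.1, 0.6]
opening: 0.003
[-7.11721663e-02  1.31451289e+02] 18212
t 9.4 world [543.8 -33.3 112.5] local [-3.340e+01  1.000e-01  1.125e+02] tau 0.1 q [-0.18  0.48  1.84 -0.    0.82  1.33] F [-0.15 -0.41  0.97]
```

The lid is at 0.071 rad and moving with the fingers, with about 9.5 mm left.

```bash
python3 -m crank '[[0,1.3,-0.1,0,0,0],[0,2.6,-0.2,0,0,0],[0,3.9,-0.3,0,0,0],[0,5.2,-0.4,0,0,0],[0,6.2,-0.5,0,0,0]]' 0;  python3 -m crank '[[0,0.7,0,0,0,0],[0,1.4,-0.1,0,0,0],[0,2.1,-0.1,0,0,0],[0,2.8,-0.2,0,0,0]]' 0; python3 -m crank '[[0,0.5,0,0,0,0],[0,0.5,0,0,0,0]]' 0
```

```text
t: 9.9
eef_pos: [543.3, -33.3, 106.2]
tcp_rot: [-1.572, -0.002, -1.509]
ft_force: [-0.3, 0.2, 1.2]
opening: 0.001
t: 10.3
eef_pos: [543.2, -33.4, 103.4]
tcp_rot: [-1.572, -0.002, -1.509]
ft_force: [0.1, 0.4, -0.0]
opening: 0.004
t: 10.5
eef_pos: [543.2, -33.3, 102.8]
tcp_rot: [-1.572, -0.002, -1.509]
ft_force: [0.6, -0.2, 0.6]
opening: 0.006
```

```bash
python3 -m crank '[[0,0.5,0,0,0,0],[0,1,0,0,0,0],[0,1,0,0,0,0]]' 0
cat > ang.py <<'E'
from h import *
n="wrist"
cal=vision.calibration(n); p,d=vision.read_camera(n)
L=(cloud(d,cal).reshape(-1,3)-C0)@RC
m=(abs(abs(L[:,1])-68)<8)&(L[:,0]>-40)&(L[:,0]<90)&(L[:,2]>112)&(L[:,2]<150)
q=np.polyfit(L[m,0],L[m,2],1);print(q, m.sum(),"z at -33",np.polyval(q,-33))
where()
E
python3 ang.py
```

```text
t: 10.8
eef_pos: [543.2, -33.4, 102.4]
tcp_rot: [-1.571, -0.002, -1.509]
ft_force: [-3.1, -0.1, 7.5]
opening: 0.006
[7.45026757e-04 1.24111799e+02] 18833 z at -33 124.08721321012877
t 10.85 world [543.3 -33.4 102.4] local [-34.    0.  102.4] tau 0.0 q [-0.18  0.49  1.85 -0.    0.8   1.33] F [-2.62  0.28  7.02]
```

The lid is flat (slope 0.0007, top at 124.1) and the force has risen to 7 N. I'll press slightly more to seat it, then lift straight off.

```bash
python3 -m crank '[[0,0.4,0.1,0,0,0],[0,0.4,0.1,0,0,0]]' 0; python3 -m crank '[[0,-1,0,0,0,0],[0,-8,0,0,0,0],[0,-25,0,0,0,0],[0,-50,0,0,0,0],[0,-50,0,0,0,0]]' 0; python3 ang.py
python3 - <<'E'
from h import *
np.set_printoptions(precision=1,suppress=True)
for n in ("scene","wrist"):
    p,d=vision.read_camera(n); cv2.imwrite(f"pics/{n}6.png",p); np.save(f"pics/{n}6.npy",d); np.save(f"pics/{n}6p.npy",vision.calibration(n)["pose"])
E
```

```text
t: 11.05
eef_pos: [543.3, -33.4, 102.4]
tcp_rot: [-1.571, -0.002, -1.509]
ft_force: [-2.7, -0.1, 6.7]
opening: 0.005
t: 11.55
eef_pos: [544.7, -33.5, 155.4]
tcp_rot: [-1.566, -0.003, -1.509]
ft_force: [0.7, 0.7, -1.4]
opening: 0.004
[3.14742211e-04 1.24169964e+02] 11344 z at -33 124.15957743324914
t 11.6 world [544.  -33.4 153.9] local [-3.330e+01 -1.000e-01  1.539e+02] tau -0.2 q [-0.18  0.42  1.8  -0.    0.91  1.33] F [ 0.6   0.23 -0.3 ]
```

View pics/wrist6.png

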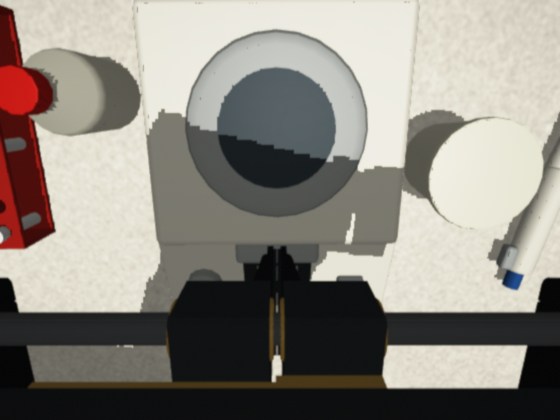

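View pics/scene6.png

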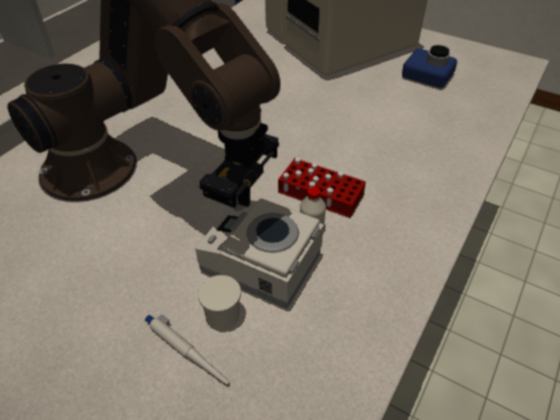

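The lid is shut in both views, the fingers are clear, and the bystanders are unchanged. Next I move above the start key with the tool tilted to the panel normal.

```bash
cat >> h.py <<'E'
TA=np.radians(17.1); NP=np.array([-np.sin(TA),0,np.cos(TA)])
OFF=21.6
def keyp(k,g): return loc(np.asarray(k)+(g-OFF)*NP)
K=np.array([-83.6,54.8,101.5])
E
python3 - <<'E'
from h import *
c=cur(); print(row(keyp(K,60),ori(-TA),c).tolist(), row(keyp(K,100),ori(-TA),c).tolist())
E
```

```text
[-54.6, 13.9, -60.8, 17.1, -0.1, 0.1] [-54.5, -24.3, -72.6, 17.1, -0.1, 0.1]
```

```bash
python3 -m crank '[[-8,-12,-12,4,0,0],[-20,-20,-28,8,0,0],[-35,-20,-45,12,0,0],[-50,-10,-58,16,0,0],[-54.6,0,-65,17.1,0,0]]' 0; python3 -m crank '[[0,0,0,0,0,0]]' 0
python3 - <<'E'
from h import *
where()
cal=vision.calibration("wrist"); p,d=vision.read_camera("wrist"); cv2.imwrite("pics/w7.png",p)
L=(cloud(d,cal).reshape(-1,3)-C0)@RC
h=(L[:,2]-85)*np.cos(TA)-(L[:,0]+110)*np.sin(TA)
for y in (55,-55):
    m=(abs(L[:,0]+83)<22)&(abs(L[:,1]-y)<20)&(h>5)&(h<11); 
    if m.sum(): print(y,m.sum(),L[m].mean(0),L[m].min(0),L[m].max(0),np.median(h[m]))
p2,d2=vision.read_camera("scene"); S=(cloud(d2,vision.calibration("scene")).reshape(-1,3)-C0)@RC
h=(S[:,2]-85)*np.cos(TA)-(S[:,0]+110)*np.sin(TA)
for y in (55,-55):
    m=(abs(S[:,0]+83)<22)&(abs(S[:,1]-y)<20)&(h>5)&(h<11); 
    if m.sum(): print("scene",y,m.sum(),S[m].mean(0))
c=cur(); print("20",row(keyp(K,20),ori(-TA),c).tolist(),"5",row(keyp(K,5),ori(-TA),c).tolist())
E
```

```text
t: 12.2
eef_pos: [472.3, 18.2, 151.4]
tcp_rot: [-1.272, -0.002, -1.509]
ft_force: [-0.8, -0.1, -1.0]
opening: 0.003
t: 12.3
eef_pos: [470.2, 18.8, 150.0]
tcp_rot: [-1.275, -0.001, -1.508]
ft_force: [0.7, 0.2, -0.3]
opening: 0.004
t 12.3 world [470.2  18.8 150. ] local [-103.6   56.7  150. ] tau -16.9 q [-0.14  0.24  2.18  0.13  0.44  1.26] F [ 0.68  0.21 -0.3 ]
55 974 [-85.33613005  55.15575758 101.16215076] [-97.22165447  42.36902111  96.1766415 ] [-73.70952148  67.93618651 105.38133892] 8.2559131865377
-55 424 [-85.22292778 -53.88392656 100.87332155] [-90.26327983 -64.30341965  97.14846899] [-80.23582183 -44.43390059 103.51419893] 7.985664257627432
scene 55 65 [-82.77380277  54.09940159 101.78360058]
scene -55 35 [-83.45524165 -55.41159104 100.72059213]
20 [1.1, 54.3, 2.6, 0.1, -0.1, 0.1] 5 [1.0, 69.3, 2.6, 0.1, -0.1, 0.1]
```

View pics/w7.png

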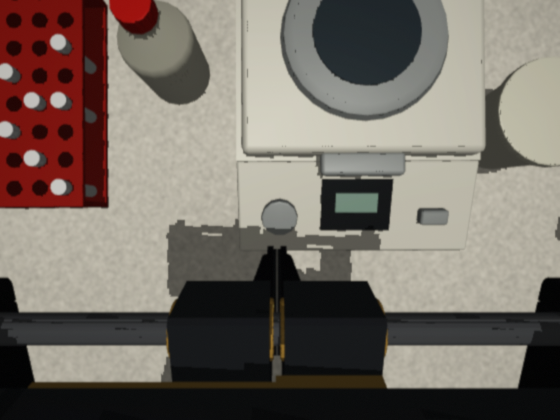

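The wrist view shows the start key at (279,215) in line with the fingers, and the open key far off at (433,216). The refined key centre is local (-84.5, 55.1, 101.3).

```bash
python3 -m crank '[[0.3,25,0.7,0,0,0],[0.7,48,1.4,0,0,0],[0.7,60,1.7,0,0,0],[0.7,66,1.7,0,0,0],[0.7,66,1.7,0,0,0]]' 0
python3 - <<'E'
from h import *
where()
K=np.array([-84.5,55.1,101.3])
cal=vision.calibration("wrist"); p,d=vision.read_camera("wrist"); cv2.imwrite("pics/w8.png",p)
c=cur(); print("5",row(keyp(K,5),ori(-TA),c).tolist(),"0",row(keyp(K,0),ori(-TA),c).tolist())
E
```

```text
t: 12.9
eef_pos: [493.5, 18.6, 88.1]
tcp_rot: [-1.274, -0.001, -1.509]
ft_force: [-0.2, 0.1, -0.3]
opening: 0.008
t 12.9 world [493.5  18.6  88.1] local [-80.3  55.   88.1] tau -17.0 q [-0.13  0.39  2.2   0.2   0.27  1.19] F [-0.21  0.08 -0.27]
5 [-0.0, 3.4, -0.3, 0.1, -0.1, 0.1] 0 [-0.0, 8.4, -0.3, 0.1, -0.1, 0.1]
```

View pics/w8.png

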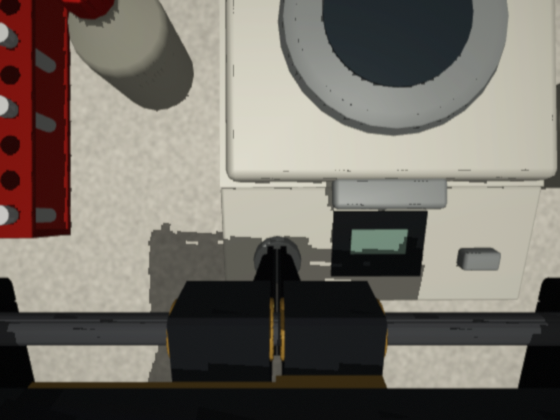

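The fingers are centred over the start key (277,250) and clear of the display. Pressing in small steps.

```bash
python3 -m crank '[[0,2.5,0,0,0,0],[0,5,0,0,0,0],[0,7,0,0,0,0],[0,8,0,0,0,0],[0,9,0,0,0,0]]' 0; python3 -m crank '[[0,0.7,0,0,0,0],[0,1.4,0,0,0,0],[0,1.4,0,0,0,0]]' 0
```

```text
t: 13.45
eef_pos: [496.1, 18.8, 80.1]
tcp_rot: [-1.274, -0.001, -1.509]
ft_force: [-0.4, -0.3, 2.2]
opening: 0.007
t: 13.75
eef_pos: [496.6, 18.8, 78.8]
tcp_rot: [-1.273, -0.001, -1.509]
ft_force: [-1.2, -0.7, 2.9]
opening: 0.005
```

```bash
python3 -m crank '[[0,0.7,0,0,0,0],[0,1.4,0,0,0,0],[0,1.4,0,0,0,0]]' 0; python3 -m crank '[[0,0.6,0,0,0,0],[0,1,0,0,0,0],[0,1,0,0,0,0]]' 0
```

```text
t: 14.05
eef_pos: [497.0, 18.9, 77.4]
tcp_rot: [-1.274, -0.001, -1.509]
ft_force: [-1.5, -0.5, 2.9]
opening: 0.003
t: 14.35
eef_pos: [497.2, 18.9, 76.9]
tcp_rot: [-1.273, -0.001, -1.509]
ft_force: [-4.7, -0.8, 11.0]
opening: 0.001
```

The force jumped to about 12 N at the end stop, so the key is fully down. Now I retract along the normal and check.

```bash
python3 -m crank '[[0,-2,0,0,0,0],[0,-5,0,0,0,0],[0,-15,0,0,0,0],[0,-40,0,0,0,0],[0,-80,0,0,0,0]]' 0; python3 -m crank '[[0,-40,-20,0,0,0],[0,-80,-50,0,0,0],[0,-120,-90,0,0,0],[0,-120,-90,0,0,0]]' 0;python3 - <<'E'
from h import *
np.set_printoptions(precision=1,suppress=True)
where()
for n in("scene","top","wrist"):
    cal=vision.calibration(n);p,d=vision.read_camera(n); cv2.imwrite(f"pics/{n}9.png",p)
    P=cloud(d,cal); S=(P.reshape(-1,3)-C0)@RC
    h=(S[:,2]-85)*np.cos(TA)-(S[:,0]+110)*np.sin(TA)
    for y in (55,-55):
        m=(abs(S[:,0]+83)<22)&(abs(S[:,1]-y)<20)&(h>2)&(h<11); 
        if m.sum(): print(n,y,m.sum(),S[m].mean(0),"h",np.percentile(h[m],[50,80]))
    m=(abs(abs(S[:,1])-68)<8)&(S[:,0]>-38)&(S[:,0]<85)&(S[:,2]>114)&(S[:,2]<150)
    if m.sum(): print(n,"lid fit",np.round(np.polyfit(S[m,0],S[m,2],1),4),m.sum())
    if n=="top":
        for k,(u,v) in dict(rack=(188,223),bottle=(237,201),tub=(375,222),pip=(410,240)).items(): print(k,P[v,u])
E
```

```text
t: 14.85
eef_pos: [472.8, 17.5, 153.1]
tcp_rot: [-1.277, -0.001, -1.509]
ft_force: [0.3, 0.8, 0.5]
opening: 0.004
t: 15.25
eef_pos: [348.9, 10.2, 244.4]
tcp_rot: [-1.273, -0.003, -1.509]
ft_force: [-0.5, 0.1, -0.6]
opening: 0.005
t 15.25 world [348.9  10.2 244.4] local [-225.2   55.9  244.4] tau -17.1 q [-0.2 -0.1  2.2  0.1  0.7  1.2] F [-0.5  0.1 -0.6]
scene 55 87 [-81.9  54.1 100.5] h [7.3 8.5]
scene -55 59 [-81.3 -55.4  99.8] h [5.8 8.1]
scene lid fit [  0.  124.1] 690
top 55 113 [-83.2  54.9 100.1] h [6.7 7.8]
top -55 51 [-82.8 -54.2 100. ] h [6.5 7.5]
top lid fit [ -0. 123.] 860
rack [583.7 236.4  49.7]
bottle [621.1 122.4 126.2]
tub [ 582.6 -180.6   84.1]
pip [ 547.7 -278.9   24.5]
wrist 55 597 [-85.8  55.3 100.7] h [8.3 8.9]
wrist -55 280 [-85.9 -53.9 100.1] h [7.9 8.7]
wrist lid fit [ -0.  124.1] 1182
```

View pics/scene9.png

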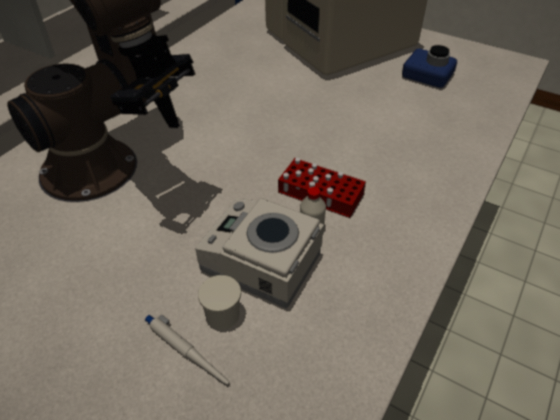

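View pics/top9.png

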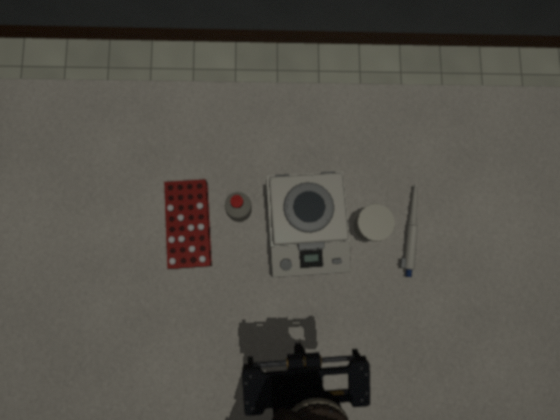

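View pics/wrist9.png

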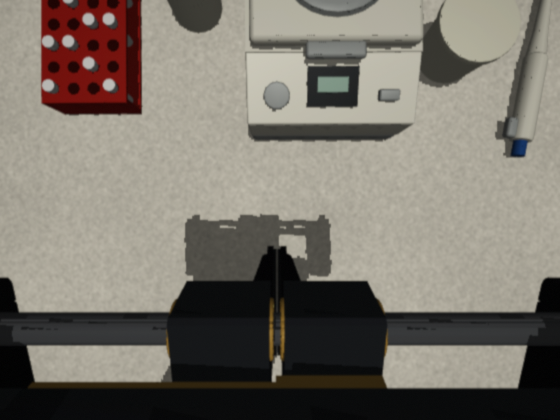

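The lid is flat (slope 0.000, top z 124.1) and both keys stand up about 8 mm. The keys (286,264) and (337,261) in the top view are where they began. The bystanders are unmoved and the robot is clear.

```bash
python3 -m crank '[[0,0,0,0,0,0],[0,0,0,0,0,0]]' 0
python3 - <<'E'
from h import *
job.job_done(); where()
E
```

```text
t: 15.6
eef_pos: [353.1, 9.8, 241.7]
tcp_rot: [-1.277, -0.001, -1.509]
ft_force: [0.9, 0.2, -0.9]
opening: 0.004
the job is handed in; nothing more can be done
the job is handed in; nothing more can be done
```

The lid is fully shut and the start key has been pressed and released. I handed the job in at about 15.6 s.

- **Lid:** I pushed it down by its outer face near the front edge with shut fingertips, from about 1.06 rad, slowing to under about 15 mm/s at the end. It seated at about 7–8 N. The last depth fit gives a slope of about 0 and the top at 124 mm.
- **Start key:** I pressed it along the panel normal. The force was about 2–3 N during the travel, then about 12 N at the end stop. After I retracted, both keys stand about 8 mm proud of the panel again. The open key was never approached.
- **Surroundings:** the centrifuge's keys are where they started in the top picture. The rack, bottle, tub and pipette read the same positions to within 1 mm in plan. The robot touches nothing.

**Disagreement found:** the real fingertips are about 21 mm behind the reported TCP. Midway through closing, the readings suggested the lid should already be shut while depth showed it still open at 0.13 rad. I measured the offset with the wrist camera and corrected for it for the rest of the closing and the key press. The force readings also carry about 1 N of noise, so I judged light contact mainly from the pictures and depth.

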